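# Show the notched slide to the reader

### The arm

A 7-joint arm with a two-finger parallel gripper is mounted at the origin on a cart in front of the work surface, level with it; the furniture and walls round the work are solid. World frame = base frame: x ahead of the robot, y to its left, z up, the work surface at z = 0. Lengths are in mm, angles in rad, forces in N, time in s.
With the tool pointing down it reaches from about 400 to 925 mm from the base axis. Payload 4.1 kg.
Tool frame: the origin (TCP) lies at the very end of the fingers, on their centre line; the grasp point (between the pads) lies 19 mm behind it; z points along the fingers, y is the line along which they close (so a half turn about z gives the same grasp; the last joint's range is limited). The gripper opens to 85 mm and grips with 20 to 120 N. Pads are 22 mm wide; open, the fingers measure 114 mm over their backs; the gripper's body (76 mm by 85 mm) begins 54 mm behind the grasp point. The pads swing forward as they close: fully open they stand 13 mm farther back than shut.
Start: joints at [-1.267, 0.398, 0.045, 1.537, -0.019, 1.207, -0.051], TCP at [254.78, 598.022, 231.347] pointing down, gripper open.
Joint ranges: [-2.82, 2.82], [-0.49, 2.23], [-1.37, 1.46], [0, 2.46], [-1.36, 4.5], [0.23, 2], [-2.94, 2.94]. Speed limits (rad/s): [2.57, 2.57, 3.14, 3.14, 3.14, 3.14, 3.14].

### API

Orientations are given as a unit quaternion [x, y, z, w].
In Python, from plant import get_state, grab_frame, sign_off gives the robot as it stands.
- The arm moves only by the tool servo_tool, never from a script. Its argument "rows" is a list of rows, each a list of 5 numbers: the shift along the tool's x, y, z in mm, then the turn about the tool's z in rad, then the finger opening in mm, from 0 to 85.4. A call has 1 to 20 rows; each row shifts and turns the commanded pose from where the row before left it, along the tool's axes as they then stand; what a row does not reach is not made up. A row lasts 1/12 s, in which the tool goes at most 41.7 mm and 7.16 degrees, less where a joint would pass 70% of its speed; a pose out of reach is approached as far as the arm can. A call is refused whole if a number of a shift passes 41.7 or a number of a turn 0.125, either way. A call with a gripper value outside its range is refused whole. The fingers move at their own pace and stop on an object; "newtons" is the grip in N (left out, the last holds). Time passes only in rows, so rows that do not move let the fingers close. It gives the time, the measured TCP pose, the force, the opening and the grip force at its end, in the units of the state.
- get_state(): the state, without advancing time (a new reading comes with each control period).
- grab_frame(name): name is "side" or "top"; returns a dict with "pixels" (384x512x3 uint8, red, green, blue), "vertical_fov" (degrees; the focal length in pixels is half the picture's height over the tangent of half this angle, whatever the lens; pixels are square), "cx", "cy" (the principal point, pixels), "R" (3x3) and "t" (3): a world point X has camera coordinates R X + t. Camera axes: x right, y down, z forward; pixel columns grow to the right and rows downward; lengths in mm; the calibration is good to about 2 mm. A picture is of the moment at which its call begins. There is no depth.
- sign_off(): hands the job in; it is judged then, once.
The state is a dict: "clock": time; "joint_pos": joint angles; "qd": joint speeds; "effort": joint torques, N m; "tcp_pos": TCP position; "tool_rot": TCP orientation; "wrist_force": force on the tool from outside, world axes, zero at the start; "torque": the same for the moment, N m; "grip_width": opening from 0.0 (shut) to 1.0 (fully open); "gripper_force": force on a finger pad.
Only numpy, scipy, OpenCV 4.12 (cv2) and the standard library are available. Lean on these libraries where they do the work, as an engineer would, in place of code of your own. Each camera call takes 0.05 s, during which the arm holds its last target. There are 200 camera calls.

### The job

First set the round white reference disc fully into the round cavity of the reader's base plate and let go. Then take the glass slide from its rack and finish while still holding it 10 to 20 cm above the middle of the base plate, lengthways across it like the two cavities, its frosted end (the one with the corner notch) on the disc's side and its label face up, level or tilted by at most about half a right angle. Leave the other things where they are.

Things in the scene. Friction and masses are not known exactly. Their poses are not given: they have to be found in the camera images.
- slide: Clear glass slide 90 x 50 x 8 mm, 60 g, standing upright on a long edge in the rack, turned any way round; upper edge 60 mm above the bench. Origin at its centre; x along its length to the frosted end, z along its width (up at the start). The label face looks to its +y and has a pale patch at the frosted end. Notch, 12 x 12 mm, at the +x, +z corner: top of the frosted end.
- frost_end (a point): Middle of the slide's frosted, notched end face (45 mm from its centre along +x). With the slide upright as it starts, if you see the notch at the upper left you look at the label face. Grip the slide from above across its 8 mm thickness; 36 mm of it stand out of the rack.
- plain_end (a point): Middle of the slide's other end face (45 mm from its centre along its -x).
- rack: Grey plastic block 114 x 50 x 24 mm, fixed to the bench, with one slot along its x axis, 94 x 10.5 mm and 14 mm deep (slot floor 10 mm above the bench). Origin at the centre of its underside, z up.
- disc: Round white reference disc, 44 mm diameter, 18 mm thick, 60 g, lower rim bevelled by 1.5 mm, lying flat on the bench. Origin at the centre of its underside, z up.
- reader: Reader fixed to the bench: aluminium base plate 110 (x) by 150 (y) by 16 mm with a round and a square cavity side by side along y; grey housing with a window along its +x edge, x = 30 to 54 mm, 44 mm high. Origin at the centre of the plate's underside; x points to the robot's right, y away from the robot, z up; the round cavity is the one nearer the robot.
- reader_round (a point): Centre of the mouth of the round cavity, level with the plate's top, at x = -18, y = -36, z = 16 mm in the reader's frame. The cavity is 48 mm wide and 6 mm deep, so the seated disc stands 12 mm proud. The square cavity (37 mm) is at x = -18, y = 36 mm and stays empty.
- square_blank: Square white blank 34 x 34 x 18 mm lying on the bench; not needed, leave it. Origin at the centre of its underside.
- swab_tub: White round tub with a blue lid, 69 mm wide, 79 mm high, right of the reader; leave it. Origin under its centre.
- glue_bottle: Small bottle with a tall yellow tip, 26 mm wide, 80 mm high, at the far left; leave it. Origin under its centre.
- loose_dome: White dome cap 37 mm wide, 34 mm high, front left; leave it. Origin under its centre.
- loose_housing: Clear violet port housing 40 x 51 x 22 mm, front left; leave it. Origin under its centre.
- tweezers: Steel tweezers 120 x 14 x 9 mm lying front left; leave them. Origin under their centre.
There are look-alikes about, which are no part of the job. What is shaped like the disc but orange or turquoise is not meant.

How it is judged (in metres and radians):
On the way, in this order (a step that is already met when the one before it is completed fails the run):
1. the round disc lies fully in the round cavity, let go (horizontal distance between disc and reader_round below 0.004 m and z of disc in the frame of reader below 0.0125 m and angle between disc's own z axis and vertical below 0.08 rad and contact force between the fingers and disc below 0.1 N), for 0.2 s.
2. the slide is held in the gripper, lifted clear of the rack (contact force between the fingers and slide above 1 N and contact force between slide and rack below 0.1 N and contact force between slide and reader below 0.1 N and height (world z) of slide above 0.075 m), for 0.1 s.
At the end, for the whole second after the job is handed in: Disc seated in the round cavity (within 4 mm, released). Slide held still, touching neither rack nor reader, centre over the base plate, 80-250 mm above its underside, within 0.4 rad of the reader's y, notched end 12 mm or more to the disc's side of the middle, label normal within 57 degrees of up (all of step 1 and contact force between the fingers and slide above 1 N and contact force between slide and rack below 0.1 N and contact force between each of slide, the arm and reader below 0.1 N and z of slide in the frame of reader between 0.08 and 0.25 m and x of slide in the frame of reader between -0.065 and 0.05 m and y of frost_end in the frame of reader below -0.012 m and y of plain_end in the frame of reader above 0.012 m and angle between the x axis of slide and the y axis of reader, either way round below 0.4 rad and angle between slide's own y axis and vertical below 1 rad and linear speed of slide below 0.03 m/s); the arm keeps its last pose, push and grip.
It fails at once if another thing on the bench is pushed more than 2.5 cm away (distance of any of square_blank, swab_tub, glue_bottle, loose_dome, loose_housing, tweezers from where it was at the start of the episode above 0.025 m).
It also fails if it takes over 51 s, if anything falls off the work surface, if the arm or the gripper's body presses on something with over 40 N, if the wrist force passes 120 N, or if a joint passes its speed limit or range.

## Working session

There is one attempt and no reset: what is moved stays moved. The work goes in short steps, Python scripts to look and compute and a tool call to move; the robot and the scene stay as the last step left them, time stands still between calls to the robot, and variables do not carry over. Pictures are saved under pics/ and viewed, at most 10 in all, crops included, and the job is handed in when it is done.

Besides the shell and the picture viewer there is one more tool, called after "Emit:" by a JSON object that holds its "op" and its "data". servo_tool: Moves the arm, as the interface text tells. Its arguments: {"type":"object","properties":{"rows":{"type":"array","items":{"type":"array","items":{"type":"number"}}},"newtons":{"type":"number"}},"required":["rows"]}

```bash
mkdir -p pics
cat > h.py <<'E'
import numpy as np, cv2
from plant import get_state, grab_frame, sign_off
def snap(n,f):
    g=grab_frame(n); cv2.imwrite(f,g["pixels"][:,:,::-1]); np.savez(f[:-3]+"npz",**{k:np.array(v) for k,v in g.items()}); return g
def cam(g):
    R=np.array(g["R"]);t=np.array(g["t"]).ravel();p=np.array(g["pixels"]);f=p.shape[0]/2/np.tan(np.radians(float(g["vertical_fov"]))/2)
    return R,t,f,float(g["cx"]),float(g["cy"])
def ray(g,u,v,z):
    R,t,f,cx,cy=cam(g); d=R.T@np.array([(u-cx)/f,(v-cy)/f,1]); o=-R.T@t
    return o+d*(z-o[2])/d[2]
def proj(g,X):
    R,t,f,cx,cy=cam(g); c=R@np.array(X,float)+t; return np.array([f*c[0]/c[2]+cx,f*c[1]/c[2]+cy])
E
python3 - <<'E'
from h import *
for n in("side","top"):
    g=snap(n,f"pics/{n}0.png"); R,t,f,cx,cy=cam(g); print(n,f,cx,cy,-R.T@t,R.round(3).tolist())
a=[cv2.imread(f"pics/{n}0.png") for n in("top","side")]
for n,i in zip("ts",a): cv2.imwrite(f"pics/{n}0b.png",cv2.resize(i,(800,600),interpolation=cv2.INTER_CUBIC))
s=get_state(); print(s)
E
```

```text
side 374.41994235474715 252.66672234472932 191.6931788055081 [ 270.28382581 1088.05053403  569.70287241] [[-0.979, -0.203, -0.02], [-0.084, 0.488, -0.869], [0.186, -0.849, -0.495]]
top 449.27017485286524 252.66050435182447 191.43830199568237 [ 272.85740452  186.89978336 1337.60508435] [[0.029, -1.0, 0.001], [-0.986, -0.029, -0.162], [0.162, 0.004, -0.987]]
{'clock': 0.1, 'joint_pos': array([-1.26699193,  0.39913141,  0.04504004,  1.53774975, -0.01870213,
        1.20691341, -0.05066139]), 'qd': array([-0.00056255, -0.00085832,  0.00028624, -0.00501715,  0.0001703 ,
       -0.00074511,  0.00022393]), 'effort': array([ 3.80747821e-03, -4.76261723e+01,  1.37002677e+00, -2.54949778e+01,
        1.20231503e-02,  4.97396322e-03, -1.16008118e-05]), 'tcp_pos': array([254.55435062, 597.4602203 , 230.36067829]), 'tool_rot': array([ 1.99971524e-01,  9.79801305e-01, -8.82430133e-04, -1.17376519e-04]), 'wrist_force': array([ 0.90605581, -0.56388809, -0.25610559]), 'torque': array([-0.00970892, -0.01927885,  0.04195047]), 'gripper_force': 0.0, 'grip_width': 1.001875520006428}
```

View pics/t0b.png

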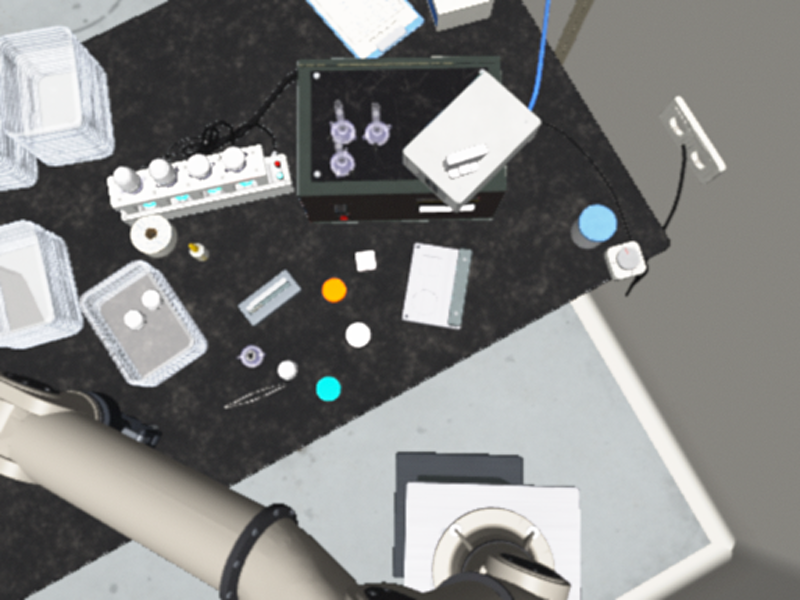

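View pics/s0b.png

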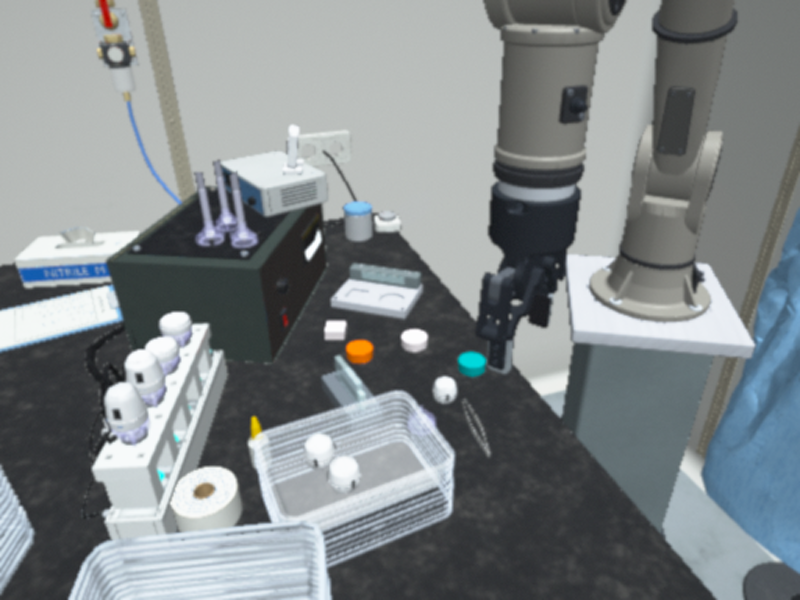

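The top view shows the reader at (437,285), with the rack and slide at (269,298). There are four round candidates:
- White, flat: (358,335).
- Orange: (334,290).
- Turquoise: (328,388).
- White dome: (287,370).

The disc is the white flat one at (358,335). Both views show it as flat and round, while (287,370) is domed with a hole. I'll confirm this in an enlarged crop.

Run:
```python
from h import *
g=dict(np.load("pics/top0.npz")); s=dict(np.load("pics/side0.npz"))
t=g["pixels"][:,:,::-1]; d=s["pixels"][:,:,::-1]
A=cv2.resize(t[148:258,140:310],None,fx=4.6,fy=4.6,interpolation=cv2.INTER_CUBIC)[:, :782]
cv2.imwrite("pics/tcrop.png",A)
cv2.imwrite("pics/scrop.png",cv2.resize(d[160:280,195:315],None,fx=5,fy=5,interpolation=cv2.INTER_CUBIC))
m=(t.min(2)>190).astype(np.uint8); n,l,st,c=cv2.connectedComponentsWithStats(m)
for i in range(1,n):
    if 30<st[i,4]<600 and 140<c[i][0]<310 and 148<c[i][1]<270: print(c[i].round(1),st[i],ray(g,*c[i],18).round(1))
```

```text
[233.8 166.4] [228 160  13  13 140] [564.1 251.1  18. ]
[169.7 187.4] [157 177  27  22 130] [494.4 439.9  18. ]
[228.8 213.9] [222 207  15  15 188] [420.2 260.8  18. ]
[183.  236.2] [178 231  11  12  98] [350.7 392.2  18. ]
```

View pics/tcrop.png

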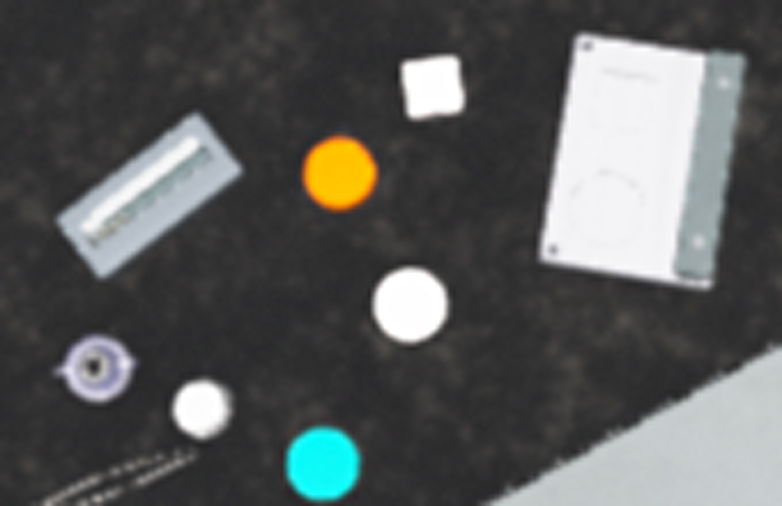

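View pics/scrop.png

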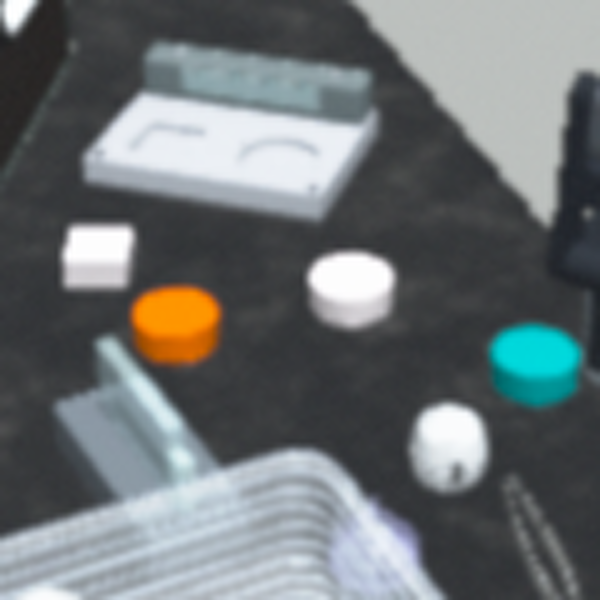

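The crop confirms the white flat disc at crop (410,305), which is a plain cylinder in the side view too. The dome is a separate, rounded thing. Next I'll fit the reader and rack poses and enlarge the slide to find its notch.

Run:
```python
from h import *
from scipy.optimize import least_squares
g=dict(np.load("pics/top0.npz")); s=dict(np.load("pics/side0.npz"))
T=lambda X,Y:((X+.5)/4.6-.5+140,(Y+.5)/4.6-.5+148)
S=lambda X,Y:((X+.5)/5-.5+195,(Y+.5)/5-.5+160)
def ref(gg,p,w=2):
    im=cv2.cvtColor(gg["pixels"],cv2.COLOR_RGB2GRAY); q=np.array([[p]],np.float32)
    return cv2.cornerSubPix(im,q,(w,w),(-1,-1),(3,50,.01))[0,0]
def fit(obs,x0,name):
    o=[(c,m,np.array(p),ref(c,p)) for c,m,p in obs]
    def W(x,m): a=x[2];return [x[0]+np.cos(a)*m[0]-np.sin(a)*m[1],x[1]+np.sin(a)*m[0]+np.cos(a)*m[1],m[2]]
    r=least_squares(lambda x:np.concatenate([proj(c,W(x,m))-q for c,m,p,q in o]),x0,loss="soft_l1")
    print(name,r.x.round(3)); 
    for c,m,p,q in o: print("  ",m,"top" if c is g else "side",p.round(1),q.round(1),(proj(c,W(r.x,m))-q).round(2))
    return r.x,W
x,W=fit([(g,(-55,75,16),T(577,35)),(g,(-55,-75,16),T(541,261)),(g,(55,-75,16),T(712,288)),
 (s,(-55,75,16),S(87,156)),(s,(-55,-75,16),S(321,198)),(s,(55,-75,16),S(379,118))],[520,110,-1.7],"reader")
print("round cavity",np.round(W(x,(-18,-36,16)),1),"mid",np.round(W(x,(0,0,16)),1), proj(g,W(x,(-18,-36,16))),proj(s,W(x,(-18,-36,16))))
y,_=fit([(g,(57,25,24),T(197,112)),(g,(57,-25,24),T(243,170)),(g,(-57,-25,24),T(102,278)),(g,(-57,25,24),T(57,220))],[494,440,-.9],"rack")
im=s["pixels"][:,:,::-1]
m=((im.min(2)>165)&(im.max(2)-im.min(2)<60)).astype(np.uint8)
n,l,st,c=cv2.connectedComponentsWithStats(m)
for i in range(1,n):
    if 255<c[i][0]<275 and 205<c[i][1]<230: print("side disc",c[i],st[i])
for z in (0,9,18): print(z,proj(s,(420,260.5,z)))
a=cv2.resize(g["pixels"][168:214,148:200,::-1],(400,354),interpolation=cv2.INTER_CUBIC)
b=cv2.resize(s["pixels"][222:268,202:246,::-1],(390,408),interpolation=cv2.INTER_CUBIC)
o=np.zeros((408,800,3),np.uint8);o[:354,:400]=a;o[:,410:]=b
cv2.imwrite("pics/slide.png",np.clip((o.astype(float)-60)*1.5,0,255).astype(np.uint8))
```

```text
reader [519.394 112.861  -1.715]
   (-55, 75, 16) top [265.  155.2] [265.4 154.8] [0.23 0.49]
   (-55, -75, 16) top [257.2 204.3] [256.9 203.9] [ 0.18 -0.09]
   (55, -75, 16) top [294.4 210.2] [294.1 210.4] [-0.35 -0.24]
   (-55, 75, 16) side [212.  190.8] [211.1 190.7] [0.34 0.37]
   (-55, -75, 16) side [258.8 199.2] [258.8 199.2] [-0.23 -0.16]
   (55, -75, 16) side [270.4 183.2] [270.4 181.9] [-0.21 -0.  ]
round cavity [486.4 135.8  16. ] mid [519.4 112.9  16. ] [271.58259581 193.14629572] [250.34402766 190.95864986]
rack [486.135 431.539  -0.874]
   (57, 25, 24) top [182.4 172. ] [182.3 172.2] [ 0.06 -0.4 ]
   (57, -25, 24) top [192.4 184.6] [192.2 184.5] [0.17 0.17]
   (-57, -25, 24) top [161.8 208. ] [161.4 208. ] [0.13 0.29]
   (-57, 25, 24) top [152.  195.4] [151.8 195.2] [-0.38 -0.09]
side disc [265.03208556 216.94652406] [257 211  17  14 187]
0 [264.86056231 220.59540295]
9 [264.84819395 217.81881593]
18 [264.83571571 215.01756548]
```

View pics/slide.png

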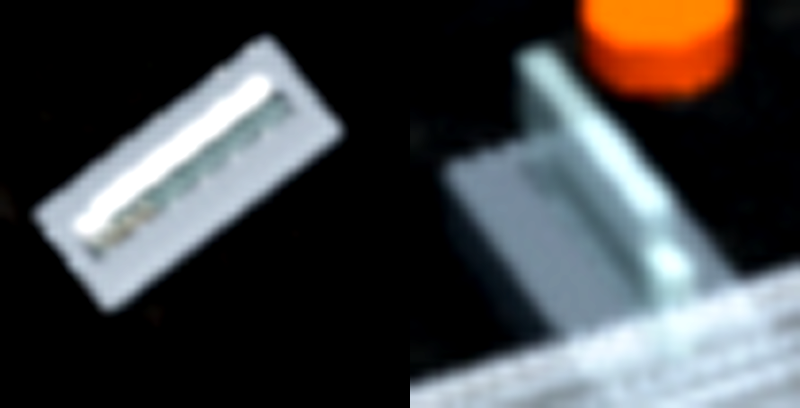

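Reading the picture:
- **Notch:** the side panel shows it as a step at about (655,235), at the slide's end nearer the basket (world +y, -x).
- **Label:** the top panel shows the beige patch at (125,225), on the face toward the robot. This agrees with the notch-at-upper-left rule.

So the slide's +x points to about (-0.64, 0.77) and its label normal to about (-0.77, -0.64).

The tool can't tilt. After seating the disc I'll stand the slide on the bench, tip it label-up, and regrasp it flat across its 50 mm width.

First I'll move over the disc.

Emit:
{"op": "servo_tool", "data": {"rows": [[-19,-16.3,0,0,65],[-19,-16.3,0,0,65],[-19,-16.3,0,0,65],[-19,-16.3,0,0,65],[-19,-16.3,0,0,65],[-19,-16.3,0,0,65],[-19,-16.3,0,0,65],[-19,-16.3,0,0,65],[-19,-16.3,0,0,65],[-19,-16.3,0,0,65],[-19,-16.3,0,0,65],[-19,-16.3,0,0,65],[-19,-16.3,0,0,65],[-19,-16.3,0,0,65],[-19,-16.3,0,0,65]], "newtons": 30}}

```text
clock: 1.35
tcp_pos: [421.2, 260.0, 231.0]
tool_rot: [0.2, 0.98, -0.0, -0.0]
wrist_force: [0.4, 0.2, -0.0]
grip_width: 0.76
gripper_force: 0.0
```

Emit:
{"op": "servo_tool", "data": {"rows": [[0,0,5,0.12,65],[0,0,10,0.12,65],[0,0,10,0.12,65],[0,0,10,0.12,65],[0,0,10,0.12,65],[0,0,10,0.12,65],[0,0,10,0.12,65],[0,0,10,0.12,65],[0,0,10,0.12,65],[0,0,10,0.12,65],[0,0,10,0.11,65],[0,0,0,0,65],[0,0,0,0,65]]}}

```text
clock: 2.43
tcp_pos: [420.6, 261.0, 125.8]
tool_rot: [0.755, 0.656, -0.001, 0.0]
wrist_force: [0.1, -0.5, -0.1]
grip_width: 0.762
gripper_force: 0.0
```

```bash
cat >> h.py <<'E'
from scipy.spatial.transform import Rotation as Ro
def go(xyz,ang=None):
    "print the tool-frame shift to world xyz and the turn to bring tool y to line angle ang (deg), shift given before and after turn"
    s=get_state(); R=Ro.from_quat(s["tool_rot"]).as_matrix(); d=np.array(xyz)-s["tcp_pos"]
    a=np.degrees(np.arctan2(R[1,1],R[0,1])); print("t",s["clock"],"tcp",s["tcp_pos"].round(1),"y ang",a.round(2),"F",s["wrist_force"].round(1),"grip",round(s["grip_width"]*85.4,1),round(s["gripper_force"],1))
    print("shift",(R.T@d).round(1))
    if ang is not None:
        tr=(a-ang+90)%180-90; print("turn",np.radians(tr).round(3),"shift after",((R@Ro.from_euler('z',np.radians(tr)).as_matrix()).T@d).round(1))
E
python3 -c "
from h import *
go((420,260.5,12),-8.3)"
```

```text
t 2.4333 tcp [420.6 261.  125.8] y ang -7.97 F [ 0.1 -0.5 -0.1] grip 65.1 0.0
shift [ -0.5  -0.4 113.8]
turn 0.006 shift after [ -0.5  -0.4 113.8]
```

Emit:
{"op": "servo_tool", "data": {"rows": [[-0.5,-0.4,15,0,65],[0,0,20,0,65],[0,0,20,0,65],[0,0,20,0,65],[0,0,20,0,65],[0,0,15,0,65],[0,0,9.8,0,65],[0,0,0,0,65],[0,0,0,0,30],[0,0,0,0,30],[0,0,0,0,30],[0,0,0,0,30],[0,0,0,0,30],[0,0,0,0,30]]}}

```text
clock: 3.6
tcp_pos: [421.6, 261.6, 7.8]
tool_rot: [0.755, 0.655, 0.001, -0.0]
wrist_force: [-1.1, -0.4, 6.8]
grip_width: 0.485
gripper_force: 31.0
```

```bash
python3 -c "
from h import *
go((486.4,135.8,16),-8.3)"
```

```text
t 3.6 tcp [421.6 261.6   7.8] y ang -8.12 F [-1.1 -0.4  6.8] grip 41.4 31.0
shift [-115.3   81.9   -8.3]
turn 0.003 shift after [-115.1   82.3   -8.3]
```

Emit:
{"op": "servo_tool", "data": {"rows": [[0,0,-15,0,30],[0,0,-20,0,30],[0,0,-20,0,30],[0,0,-5,0,30],[-19.2,13.7,0,0,30],[-19.2,13.7,0,0,30],[-19.2,13.7,0,0,30],[-19.2,13.7,0,0,30],[-19.2,13.7,0,0,30],[-19.2,13.7,0,0,30],[0,0,10,0,30],[0,0,16,0,30],[0,0,0,0,30],[0,0,0,0,30]]}}

```text
clock: 4.77
tcp_pos: [484.6, 135.3, 39.6]
tool_rot: [0.755, 0.655, -0.001, -0.0]
wrist_force: [0.4, 0.2, -1.2]
grip_width: 0.492
gripper_force: 30.8
```

Run:
```python
from h import *
g=snap("top","pics/t1.png"); s=snap("side","pics/s1.png")
go((486.4,135.8,40),-8.3)
a=cv2.resize(g["pixels"][150:215,245:310,::-1],(395,395),interpolation=cv2.INTER_CUBIC)
b=cv2.resize(s["pixels"][150:215,215:280,::-1],(395,395),interpolation=cv2.INTER_CUBIC)
cv2.imwrite("pics/c1.png",np.hstack([a,b]))
z=get_state()["tcp_pos"][2]-8
for p in((486.4,135.8,z),(486.4,135.8,z+18),(486.4,135.8,16)): print(p,proj(g,p),proj(s,p))
```

```text
t 4.8667 tcp [485.8 135.8  40.7] y ang -8.08 F [ 0.1 -0.1 -0.8] grip 41.3 30.8
shift [0.1 0.6 0.7]
turn 0.004 shift after [0.1 0.6 0.7]
(486.4, 135.8, np.float64(32.74126019873206)) [271.83829379 192.22981232] [250.20247218 186.0581182 ]
(486.4, 135.8, np.float64(50.74126019873206)) [272.10366159 191.2356842 ] [250.06172843 180.71643788]
(486.4, 135.8, 16) [271.59780443 193.13074019] [250.3313678  190.95012381]
```

View pics/c1.png

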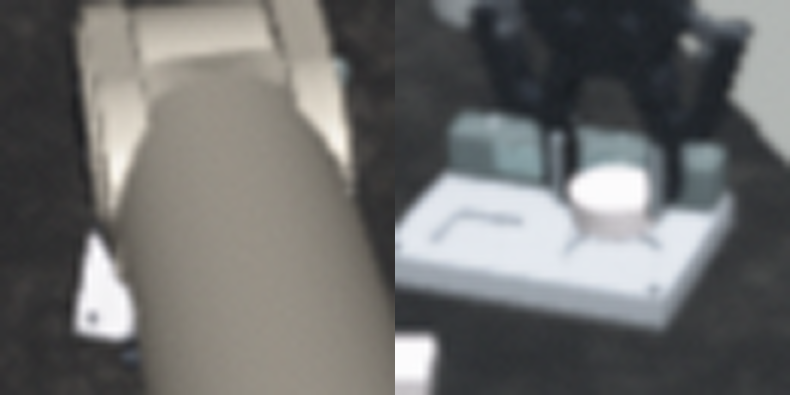

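The crop shows the disc held above the round cavity, with its centre at side column about 250.4 against a predicted 250.1. I'll check its position along the viewing direction from its lower rim, and compare that with the initial disc measurement.

Run:
```python
from h import *
def prof(f,u0,u1,v0,v1):
    s=dict(np.load(f)); return s,s["pixels"][v0:v1,u0:u1].astype(int).sum(2).mean(1).round().astype(int)
th=np.linspace(0,2*np.pi,200)
def ell(s,c,z,r=22):
    P=np.array([proj(s,(c[0]+r*np.cos(a),c[1]+r*np.sin(a),z)) for a in th]); return P.min(0).round(2),P.max(0).round(2)
s,p=prof("pics/s0.npz",263,267,205,228); print("ref rows205",p.tolist(), ell(s,(420.2,260.8),0),ell(s,(420.2,260.8),18))
s,p=prof("pics/s1.npz",248,252,172,200); print("now rows172",p.tolist())
z=get_state()["tcp_pos"][2]
for zz in(32,33): print(zz,ell(s,(486.4,135.8),zz), ell(s,(486.4,135.8),zz+18))
r=s["pixels"][184:187,236:264].astype(int).sum(2).mean(0); print("row~185 cols236",r.round().astype(int).tolist())
s,p=prof("pics/s0.npz",247,253,178,206); print("cavity rows178",p.tolist(),ell(s,(486.4,135.8),16,24),ell(s,(486.4,135.8),10,24))
```

```text
Traceback (most recent call last):
FileNotFoundError: [Errno 2] No such file or directory: 'pics/s0.npz'
```

```bash
cp pics/side0.npz pics/s0.npz
python3 - <<'E'
from h import *
def prof(f,u0,u1,v0,v1):
    s=dict(np.load(f)); return s,s["pixels"][v0:v1,u0:u1].astype(int).sum(2).mean(1).round().astype(int)
th=np.linspace(0,2*np.pi,200)
def ell(s,c,z,r=22):
    P=np.array([proj(s,(c[0]+r*np.cos(a),c[1]+r*np.sin(a),z)) for a in th]); return P.min(0).round(2).tolist(),P.max(0).round(2).tolist()
s,p=prof("pics/s0.npz",263,267,205,228); print("ref rows205",p.tolist(), ell(s,(420.2,260.8),0),ell(s,(420.2,260.8),18))
s,p=prof("pics/s1.npz",248,252,172,200); print("now rows172",p.tolist())
for zz in(32,33): print(zz,ell(s,(486.4,135.8),zz), ell(s,(486.4,135.8),zz+18))
r=s["pixels"][184:187,236:264].astype(int).sum(2).mean(0); print("row~185 cols236",r.round().astype(int).tolist())
s,p=prof("pics/s0.npz",247,253,178,206); print("cavity rows178",p.tolist(),ell(s,(486.4,135.8),16,24),ell(s,(486.4,135.8),10,24))
E
```

```text
ref rows205 [184, 180, 175, 179, 214, 466, 729, 758, 759, 759, 759, 759, 759, 758, 744, 684, 626, 615, 614, 570, 396, 231, 178] ([256.63, 216.15], [272.92, 225.32]) ([256.53, 210.64], [272.97, 219.67])
now rows172 [398, 445, 447, 434, 486, 639, 736, 752, 755, 755, 754, 747, 693, 607, 572, 572, 577, 609, 673, 695, 698, 697, 698, 698, 687, 636, 541, 496]
32 ([242.82, 182.77], [257.6, 189.91]) ([242.62, 177.49], [257.52, 184.51])
33 ([242.81, 182.48], [257.59, 189.61]) ([242.61, 177.2], [257.51, 184.2])
row~185 cols236 [682, 694, 696, 697, 694, 688, 671, 613, 512, 491, 526, 569, 602, 622, 635, 639, 640, 633, 624, 588, 485, 437, 466, 539, 593, 601, 596, 586]
cavity rows178 [480, 470, 433, 387, 480, 660, 708, 716, 711, 676, 637, 685, 713, 719, 719, 717, 718, 717, 708, 663, 574, 524, 513, 479, 369, 249, 195, 185] ([242.33, 187.07], [258.34, 194.98]) ([242.39, 188.78], [258.36, 196.74])
```

The measurements agree to within 1 mm, so I'll lower the disc.

Emit:
{"op": "servo_tool", "data": {"rows": [[0,0.5,5,0,30],[0,0,7,0,30],[0,0,4,0,30],[0,0,2,0,30],[0,0,2,0,30],[0,0,1,0,30],[0,0,1,0,30],[0,0,0,0,30],[0,0,0,0,30]]}}

```text
clock: 5.62
tcp_pos: [486.4, 135.2, 18.6]
tool_rot: [0.755, 0.655, 0.0, 0.0]
wrist_force: [-0.2, 0.2, -1.0]
grip_width: 0.49
gripper_force: 30.8
```

Run:
```python
from h import *
go((486.4,135.8,17.8),-8.3)
```

```text
t 5.6167 tcp [486.4 135.2  18.6] y ang -8.13 F [-0.2  0.2 -1. ] grip 41.9 30.8
shift [ 0.6 -0.   0.8]
turn 0.003 shift after [ 0.6 -0.   0.8]
```

There's no contact force with the disc's bottom near 11 mm, so it's inside the cavity. I'll release it and back off.

Emit:
{"op": "servo_tool", "data": {"rows": [[0,0,0,0,58],[0,0,0,0,58],[0,0,0,0,58],[0,0,0,0,58],[0,0,-15,0,58],[0,0,-30,0,58],[0,0,-35,0,58],[0,0,-35,0,58],[0,0,-30,0,58],[25,0,0,0,58],[35,0,0,0,58],[35,0,0,0,58],[0,0,0,0,58]]}}

```text
clock: 6.7
tcp_pos: [499.5, 238.4, 164.0]
tool_rot: [0.752, 0.659, 0.003, -0.002]
wrist_force: [0.1, 1.5, 0.0]
grip_width: 0.683
gripper_force: 0.0
```

Run:
```python
from h import *
s=snap("side","pics/s2.png")
th=np.linspace(0,2*np.pi,200)
for z,r in((28,22),(16,22)):
    P=np.array([proj(s,(486.4+r*np.cos(a),135.8+r*np.sin(a),z)) for a in th]); print(z,P.min(0),P.max(0))
go((486.1,431.5,200),40)
print(s["pixels"][176:200,247:253].astype(int).sum(2).mean(1).round().tolist())
cv2.imwrite("pics/c2.png",cv2.resize(s["pixels"][160:220,205:285,::-1],(800,600),interpolation=cv2.INTER_CUBIC))
```

```text
28 [242.86345794 183.92844636] [257.61594249 191.09629495]
16 [242.99470596 187.38740449] [257.66910394 194.63638251]
t 6.75 tcp [499.3 234.1 163.5] y ang -7.72 F [-0.3 -1.   0. ] grip 58.1 0.0
shift [193.9 -39.5 -36.1]
turn -0.833 shift after [159.7 116.8 -36.1]
[447.0, 456.0, 458.0, 447.0, 411.0, 368.0, 460.0, 662.0, 738.0, 752.0, 755.0, 755.0, 755.0, 754.0, 740.0, 668.0, 588.0, 573.0, 601.0, 665.0, 682.0, 636.0, 545.0, 499.0]
```

View pics/c2.png

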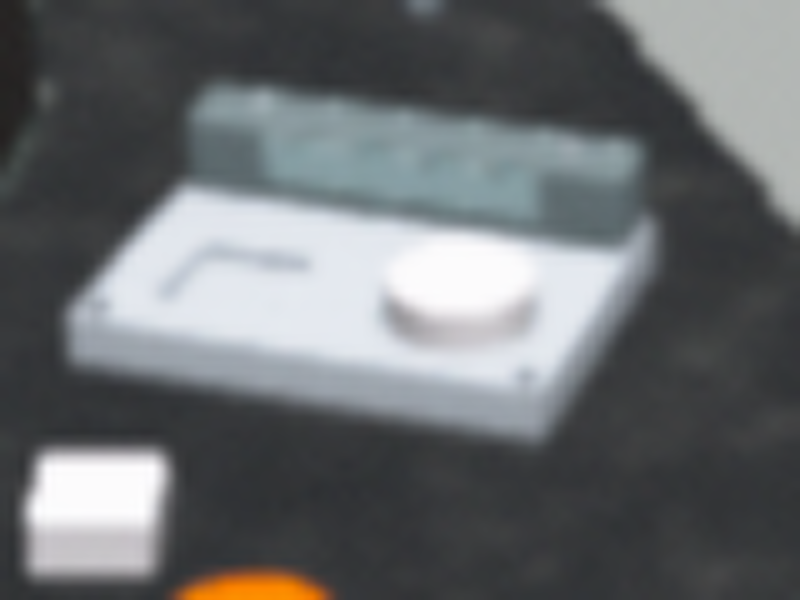

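The disc is seated: its top ellipse spans rows 182.8–191.1, against about 183.3–191.1 predicted, and it lies level and centred. Next is the slide.

Emit:
{"op": "servo_tool", "data": {"rows": [[0,0,0,-0.119,58],[0,0,0,-0.119,58],[0,0,0,-0.119,58],[0,0,0,-0.119,58],[0,0,0,-0.119,58],[0,0,0,-0.119,58],[0,0,0,-0.119,58],[20,14.6,0,0,58],[20,14.6,0,0,58],[20,14.6,0,0,58],[20,14.6,0,0,58],[20,14.6,0,0,58],[20,14.6,0,0,58],[20,14.6,0,0,58],[20,14.6,0,0,58],[0,0,0,0,58],[0,0,0,0,58]]}}

```text
clock: 8.17
tcp_pos: [487.1, 427.6, 163.0]
tool_rot: [0.425, 0.905, -0.0, -0.0]
wrist_force: [0.6, -0.7, 0.3]
grip_width: 0.676
gripper_force: 0.0
```

Run:
```python
from h import *
g=dict(np.load("pics/top0.npz"))
im=g["pixels"].astype(int); m=np.zeros(im.shape[:2],np.uint8); m[170:206,150:195]=(im[170:206,150:195].min(2)>195)
v,u=np.nonzero(m); (c,(w,h),a)=cv2.minAreaRect(np.stack([u,v],1).astype(np.float32)); print(c,w,h,a)
print(ray(g,*c,60)); e=cv2.boxPoints((c,(w,h),a)); E=np.array([ray(g,*p,60) for p in e]); print(E.round(1))
go((486.1,431.5,30),39.9)
```

```text
(169.81369018554688, 187.26988220214844) 4.330364227294922 32.16313171386719 51.009010314941406
[487.80655677 431.50240767  60.        ]
[[462.  469.9  60. ]
 [523.4 401.3  60. ]
 [513.7 392.9  60. ]
 [452.5 461.5  60. ]]
t 8.1667 tcp [487.1 427.6 163. ] y ang 39.72 F [ 0.6 -0.7  0.3] grip 57.7 0.0
shift [  3.6   1.9 133. ]
turn -0.003 shift after [  3.6   1.9 133. ]
```

Emit:
{"op": "servo_tool", "data": {"rows": [[3.3,2.5,10,0,58],[0,0,20,0,58],[0,0,25,0,58],[0,0,25,0,58],[0,0,20,0,58],[0,0,15,0,58],[0,0,13,0,58],[0,0,4,0,58],[0,0,0,0,58],[0,0,0,0,0],[0,0,0,0,0],[0,0,0,0,0],[0,0,0,0,0],[0,0,0,0,0],[0,0,0,0,0],[0,0,0,0,0],[0,0,0,0,0]], "newtons": 40}}

```text
clock: 9.58
tcp_pos: [487.5, 431.2, 32.4]
tool_rot: [0.426, 0.905, 0.0, -0.0]
wrist_force: [-2.1, -1.3, 5.9]
grip_width: 0.088
gripper_force: 41.1
```

Run:
```python
from h import *
go((415,220,120),81.7)
```

```text
t 9.5833 tcp [487.5 431.2  32.4] y ang 39.61 F [-2.1 -1.3  5.9] grip 7.5 41.1
shift [-116.4 -190.5  -87.6]
turn -0.735 shift after [  41.3 -219.4  -87.6]
```

Emit:
{"op": "servo_tool", "data": {"rows": [[0,0,-8,0,0],[0,0,-15,0,0],[0,0,-20,0,0],[0,0,-20,0,0],[0,0,-20,0,0],[0,0,-8,0,0],[0,0,0,0,0],[0,0,0,0,0]]}}

```text
clock: 10.25
tcp_pos: [487.5, 431.2, 122.4]
tool_rot: [0.426, 0.905, 0.0, 0.0]
wrist_force: [0.7, -0.6, -0.8]
grip_width: 0.083
gripper_force: 40.2
```

Emit:
{"op": "servo_tool", "data": {"rows": [[0,0,0,-0.08,0],[0,0,0,-0.105,0],[0,0,0,-0.105,0],[0,0,0,-0.105,0],[0,0,0,-0.105,0],[0,0,0,-0.105,0],[0,0,0,-0.08,0],[0,0,0,-0.05,0],[3,-14.4,0,0,0],[4,-20,0,0,0],[4,-20,0,0,0],[4,-20,0,0,0],[4,-20,0,0,0],[4,-20,0,0,0],[4,-20,0,0,0],[4,-20,0,0,0],[4,-25,0,0,0],[3,-20,0,0,0],[3,-20,0,0,0],[0,0,0,0,0]]}}

```text
clock: 11.92
tcp_pos: [412.8, 214.6, 120.5]
tool_rot: [0.075, 0.997, -0.003, -0.002]
wrist_force: [-1.2, 0.3, 0.3]
grip_width: 0.084
gripper_force: 40.2
```

Run:
```python
from h import *
go((415,220,22.4),81.7)
s=snap("side","pics/s3.png")
cv2.imwrite("pics/c3.png",cv2.resize(s["pixels"][100:260,180:340,::-1],(600,600),interpolation=cv2.INTER_CUBIC))
```

```text
t 11.9167 tcp [412.8 214.6 120.5] y ang 81.45 F [-1.2  0.3  0.3] grip 7.2 40.2
shift [-1.8  6.3 98.1]
turn -0.004 shift after [-1.8  6.2 98.1]
```

View pics/c3.png

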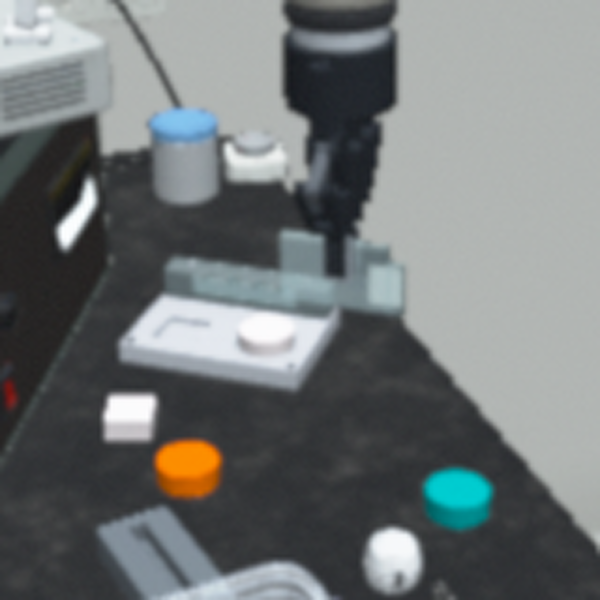

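The crop shows the slide held, seen from behind with its notch at the upper right (near-robot end). The label therefore faces away from this camera (-y), as intended. I'll set it on the bench on its long edge.

Emit:
{"op": "servo_tool", "data": {"rows": [[-1.8,6,10,0,0],[0,0,20,0,0],[0,0,20,0,0],[0,0,20,0,0],[0,0,12,0,0],[0,0,7,0,0],[0,0,4,0,0],[0,0,2.5,0,0],[0,0,1.5,0,0],[0,0,0,0,0],[0,0,0,0,0],[0,0,0,0,0]]}}

```text
clock: 12.97
tcp_pos: [418.5, 225.9, 26.1]
tool_rot: [0.072, 0.997, 0.001, 0.001]
wrist_force: [0.5, 0.2, -0.5]
grip_width: 0.081
gripper_force: 40.2
```

Run:
```python
from h import *
go((415,220,22.4),81.7)
```

```text
t 12.9667 tcp [418.5 225.9  26.1] y ang 81.7 F [ 0.5  0.2 -0.5] grip 6.9 40.2
shift [ 2.6 -6.4  3.7]
turn 0.0 shift after [ 2.6 -6.4  3.7]
```

Emit:
{"op": "servo_tool", "data": {"rows": [[2.5,-6.5,0,0,0],[0,0,2,0,0],[0,0,1,0,0],[0,0,0.5,0,0],[0,0,0,0,0],[0,0,0,0,0]]}}

```text
clock: 13.47
tcp_pos: [414.3, 219.0, 22.3]
tool_rot: [0.072, 0.997, -0.0, -0.0]
wrist_force: [-2.3, -2.2, 6.0]
grip_width: 0.086
gripper_force: 41.0
```

It's in contact with the bench at 6 N. I'll open, rise so the tips sit at about 38 mm, and then push toward +y (tool +y).

Emit:
{"op": "servo_tool", "data": {"rows": [[0,0,-0.3,0,0],[0,0,0,0,30],[0,0,0,0,85],[0,0,0,0,85],[0,0,0,0,85],[0,0,0,0,85],[0,0,0,0,85],[0,0,0,0,85],[0,0,-4,0,85],[0,0,0,0,85]]}}

```text
clock: 14.3
tcp_pos: [414.9, 219.8, 26.9]
tool_rot: [0.072, 0.997, 0.0, 0.0]
wrist_force: [-0.3, 0.5, 0.4]
grip_width: 0.997
gripper_force: 0.0
```

Emit:
{"op": "servo_tool", "data": {"rows": [[0,8,0,0,85],[0,12,0,0,85],[0,10,0,0,85],[0,5,0,0,85],[0,4,0,0,85],[0,4,0,0,85],[0,4,0,0,85],[0,4,0,0,85],[0,0,0,0,85],[0,0,0,0,85],[0,0,0,0,85]]}}

```text
clock: 15.22
tcp_pos: [421.9, 269.6, 26.3]
tool_rot: [0.072, 0.997, -0.0, -0.0]
wrist_force: [0.4, -1.3, 0.0]
grip_width: 0.998
gripper_force: 0.0
```

Emit:
{"op": "servo_tool", "data": {"rows": [[0,0,-20,0,85],[0,0,-30,0,85],[-20,-20,-30,0,85],[-20,-30,-20,0,85],[-20,-35,0,0,85],[-10,-35,0,0,85],[0,-35,0,0,85],[0,-35,0,0,85],[0,0,0,0,85],[0,0,0,0,85]]}}

```text
clock: 16.05
tcp_pos: [463.3, 69.3, 126.3]
tool_rot: [0.075, 0.997, -0.0, -0.0]
wrist_force: [-0.5, 0.8, -0.1]
grip_width: 0.995
gripper_force: 0.0
```

Run:
```python
from h import *
go((415,250,120),81.7)
g=snap("top","pics/t4.png"); s=snap("side","pics/s4.png")
a=cv2.resize(g["pixels"][160:250,190:280,::-1],(400,400),interpolation=cv2.INTER_CUBIC)
b=cv2.resize(s["pixels"][170:260,205:295,::-1],(400,400),interpolation=cv2.INTER_CUBIC)
cv2.imwrite("pics/c4.png",np.hstack([a,b]))
```

```text
t 16.05 tcp [463.3  69.3 126.3] y ang 81.39 F [-0.5  0.8 -0.1] grip 85.0 0.0
shift [ 74.8 171.5   6.3]
turn -0.005 shift after [ 73.8 171.9   6.3]
```

View pics/c4.png

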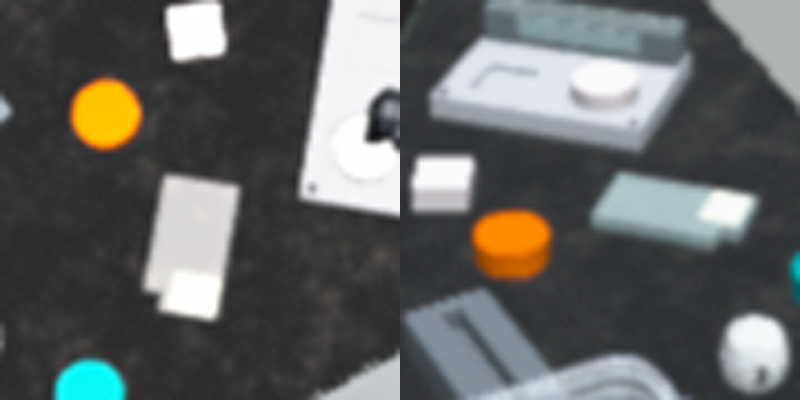

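The slide lies flat with its label up, and the pale patch and notch are at the end near the robot: crop (190,295) from the top and (730,205) from the side. I'll measure its pose for the regrasp.

Run:
```python
from h import *
g=dict(np.load("pics/t4.npz")); k=cv2.cvtColor(g["pixels"],cv2.COLOR_RGB2GRAY)
m=np.zeros_like(k); m[195:236,218:247]=(k[195:236,218:247]>110)
m=cv2.morphologyEx(m,cv2.MORPH_OPEN,np.ones((3,3)))
v,u=np.nonzero(m); P=np.array([ray(g,a,b,8)[:2] for a,b in zip(u,v)],np.float32)
c,(w,h),a=cv2.minAreaRect(P); print(c,w,h,a, len(P))
go((c[0],c[1],60),81.7)
```

```text
(418.05096435546875, 250.82017517089844) 54.18208312988281 93.17085266113281 82.13069152832031 544
t 16.15 tcp [463.9  72.6 126.4] y ang 81.72 F [ 0.5  0.9 -1.5] grip 85.1 0.0
shift [ 71.  169.8  66.5]
turn 0.0 shift after [ 71.1 169.7  66.5]
```

Emit:
{"op": "servo_tool", "data": {"rows": [[7,17,0,0,66],[8,20,0,0,66],[9,21,0,0,66],[9,21,0,0,66],[9,21,5,0,66],[9,21,10,0,66],[9,21,15,0,66],[7,17,15,0,66],[4,10.5,15,0,66],[0,0,10,0,66],[0,0,10,0,66],[0,0,10,0,66],[0,0,8,0,66],[0,0,8,0,66],[0,0,4,0,66],[0,0,2,0,66],[0,0,0,0,66],[0,0,0,0,66],[0,0,0,0,66]]}}

```text
clock: 17.73
tcp_pos: [418.4, 250.1, 14.8]
tool_rot: [0.072, 0.997, 0.0, 0.0]
wrist_force: [-1.0, 0.5, 0.4]
grip_width: 0.771
gripper_force: 0.0
```

Run:
```python
from h import *
go((418,250.8,5),82)
```

```text
t 17.7333 tcp [418.4 250.1  14.8] y ang 81.7 F [-1.   0.5  0.4] grip 65.9 0.0
shift [0.6 0.6 9.8]
turn -0.005 shift after [0.5 0.6 9.8]
```

Emit:
{"op": "servo_tool", "data": {"rows": [[0.5,0.5,3,0,56],[0,0,3,0,56],[0,0,2,0,56],[0,0,1,0,56],[0,0,1,0,56],[0,0,0,0,56],[0,0,0,0,56]]}}

```text
clock: 18.32
tcp_pos: [417.6, 250.4, 4.3]
tool_rot: [0.072, 0.997, 0.0, -0.0]
wrist_force: [0.6, 0.4, -0.8]
grip_width: 0.654
gripper_force: 0.0
```

Emit:
{"op": "servo_tool", "data": {"rows": [[0,0,1,0,56],[0,0,1,0,56],[0,0,1,0,56],[0,0,0,0,56],[0,0,0,0,56]]}}

```text
clock: 18.73
tcp_pos: [417.5, 250.4, 1.2]
tool_rot: [0.072, 0.997, 0.0, -0.0]
wrist_force: [0.4, 0.3, 0.4]
grip_width: 0.657
gripper_force: 0.0
```

Emit:
{"op": "servo_tool", "data": {"rows": [[0,0,1,0,56],[0,0,0.8,0,56],[0,0,0,0,56],[0,0,0,0,40],[0,0,0,0,40],[0,0,0,0,40],[0,0,0,0,40],[0,0,0,0,40],[0,0,0,0,40]], "newtons": 40}}

```text
clock: 19.48
tcp_pos: [417.6, 250.5, -0.2]
tool_rot: [0.072, 0.997, 0.0, 0.0]
wrist_force: [-1.2, -0.2, 5.0]
grip_width: 0.566
gripper_force: 41.8
```

It's gripped at about 48 mm, with the same small offset as on the disc. I'll lift it.

Emit:
{"op": "servo_tool", "data": {"rows": [[0,0,-3,0,40],[0,0,-8,0,40],[0,0,-15,0,40],[0,0,-20,0,40],[0,0,-25,0,40],[0,0,-25,0,40],[0,0,-25,0,40],[0,0,-20,0,40],[0,0,-9,0,40],[0,0,0,0,40],[0,0,0,0,40]]}}

```text
clock: 20.4
tcp_pos: [417.3, 250.3, 149.2]
tool_rot: [0.072, 0.997, 0.0, -0.0]
wrist_force: [-0.8, -0.1, -1.1]
grip_width: 0.572
gripper_force: 41.4
```

Run:
```python
from h import *
go((519.4,112.9,150),81.7)
```

```text
t 20.4 tcp [417.3 250.3 149.2] y ang 81.71 F [-0.8 -0.1 -1.1] grip 48.8 41.4
shift [-120.9 -121.2   -0.8]
turn 0.0 shift after [-120.9 -121.2   -0.8]
```

Emit:
{"op": "servo_tool", "data": {"rows": [[-5,-5,0,0,40],[-10,-10,0,0,40],[-12,-12,0,0,40],[-13,-13,0,0,40],[-13,-13,0,0,40],[-13,-13,0,0,40],[-13,-13,0,0,40],[-13,-13,0,0,40],[-12,-12,0,0,40],[-10,-10,0,0,40],[-5,-5,0,0,40],[-2,-2,0,0,40],[0,0,0,0,40],[0,0,0,0,40],[0,0,0,0,40]]}}

```text
clock: 21.65
tcp_pos: [519.2, 114.3, 149.2]
tool_rot: [0.071, 0.997, 0.0, -0.0]
wrist_force: [-0.4, 0.3, -0.4]
grip_width: 0.566
gripper_force: 41.4
```

Run:
```python
from h import *
go((519.4,112.9,150),81.7)
s=snap("side","pics/s5.png")
cv2.imwrite("pics/c5.png",cv2.resize(s["pixels"][90:230,180:320,::-1],(600,600),interpolation=cv2.INTER_CUBIC))
```

```text
t 21.65 tcp [519.2 114.3 149.2] y ang 81.8 F [-0.4  0.3 -0.4] grip 48.3 41.4
shift [-0.4 -1.3 -0.8]
turn 0.002 shift after [-0.4 -1.3 -0.8]
```

View pics/c5.png

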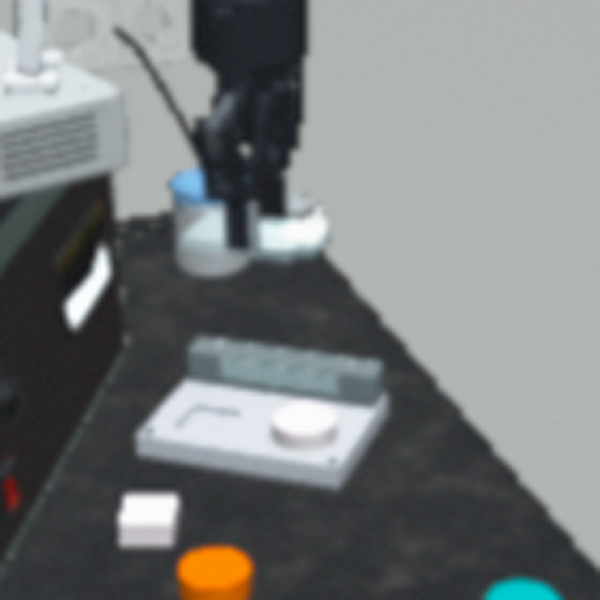

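The picture shows the slide held level above the plate, spanning crop (180–330, 235), with its pale frosted end on the right, the disc's side. The disc is still seated at (305,423). Everything is still, so I'll hand in.

```bash
python3 -c "
from plant import sign_off; print(sign_off())"
```

```text
the job is handed in; nothing more can be done
None
```

I handed the job in at about 21.7 s: the disc is seated in the round cavity, and the slide is held level and label-up about 15 cm above the base plate, frosted end on the disc's side; `sign_off` gave no verdict.

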